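# Clamp the splint blank and set the thermoformer's program

### The arm

A 7-joint arm with a two-finger parallel gripper is mounted at the origin on a cart in front of the work surface, level with it; the furniture and walls round the work are solid. World frame = base frame: x ahead of the robot, y to its left, z up, the work surface at z = 0. Lengths are in m, angles in degrees, forces in N, time in s.
With the tool pointing down it reaches from about 0.4 to 0.875 m from the base axis. Payload 19.3 kg.
Tool frame: the origin (TCP) lies between the finger pads, 19 mm behind the fingertips; this is the grasp point; z points along the fingers, y is the line along which they close (so a half turn about z gives the same grasp; the last joint's range is limited). The gripper opens to 85 mm and grips with 20 to 120 N. Pads are 22 mm wide; open, the fingers measure 114 mm over their backs; the gripper's body (76 mm by 85 mm) begins 54 mm behind the grasp point. The pads swing forward as they close: fully open they stand 13 mm farther back than shut.
Start: joints at [-73.522, 29.874, -2.08, 91.645, 1.215, 58.505, -6.463], TCP at [0.219, 0.585, 0.25] pointing down, gripper open.
Joint ranges: [-166.77, 166.77], [-17.47, 122.26], [-85.68, 81.53], [9.62, 139.38], [-72.42, 252.41], [9.2, 110.78], [-144.41, 144.41]. Speed limits (degrees/s): [108.29, 108.29, 136.94, 136.94, 172.46, 172.46, 172.46].

### API

Orientations are given as a 3x3 rotation matrix whose columns are the frame's x, y, z axes.
In Python, from plant import arm gives the robot as it stands. Calls block until the motion is done:
- arm.move_ptp(position, orientation): joint-space move of the TCP to a pose.
- arm.movel(position, orientation=None, max_speed=0.15, guard=None): straight line of the TCP; orientation=None keeps the orientation; max_speed is the mean speed in m/s. With guard (N) it stops when the force on the tool has changed by that much, and returns True; else False.
- arm.set_joints(angles): joint-space move.
- arm.set_gripper(opening): opening from 0.0 (shut) to 1.0 (fully open); the grip force is fixed at half the most; returns when the fingers have stopped.
- arm.sleep(seconds).
- arm.solve_ik(position, orientation): joint angles nearest the present ones, or None.
- arm.get_state(): the state.
- arm.snapshot(name): name is "scene" or "top"; returns a dict with "img" (400x640x3 uint8, red, green, blue), "K" (3x3 intrinsics, pixels), "cam_to_world" (4x4, takes a point from camera to world coordinates). Camera axes: x right, y up, looking along -z (the intrinsics and any distortion apply to the point x, -y, -z); pixel columns grow to the right and rows downward; lengths in m; the calibration is good to about 2 mm. A picture is of the moment at which its call begins. There is no depth.
A pose or a line that the arm cannot do raises arm.Unreachable and nothing moves.
- arm.close_job(): hands the job in; it is judged then, once.
Trained networks look in a picture, given as the dict that the camera call returned (one of the last four; its "shot" number tells which), for a name from the list of things; names that differ only in an ending like _2 or _b are one class to them, and where a whole thing is asked for, a point or a joint stands for the part that bears it (a point fixed in the world has none). Each returns a list of dicts, best first, with "score" (0 to 1); they miss things now and then, are a little off and sometimes report something else, mostly with a low value. They report only what shows in the picture. A call takes as long as a camera call.
- arm.spot_in(picture, name): "position" ([x, y, z] in m, in the coordinates of the camera as it stood for that picture, good to about 4 mm: the middle of the surface that is visible of it).
- arm.regions_of(picture, name): "mask" (400x640 bool, what is visible of it).
The state is a dict: "clock": time; "joints": joint angles; "qd": joint speeds; "joint_torque": joint torques, N m; "tcp_pos": TCP position; "tool_rot": TCP orientation; "force": force on the tool from outside, world axes, zero at the start; "moment": the same for the moment, N m; "finger_gap": opening from 0.0 (shut) to 1.0 (fully open); "finger_force": force on a finger pad.
Only numpy, scipy, OpenCV 4.12 (cv2) and the standard library are available. Lean on these libraries where they do the work, as an engineer would, in place of code of your own. Each camera call takes 0.05 s, during which the arm holds its last target. There are 200 camera calls.

### The job

Get the small thermoformer ready for the next splint: first swing the red-handled toggle clamp down over centre so that it stays locked on the frame that holds the blank, then turn the program selector clockwise, click by click, until its pointer rests on the sixth click from the off stop (the red dot); it has been left somewhere between off and the second click. Let go of everything, and do not disturb the plaster model and the retainer box in front of the machine.

Things in the scene. Friction and masses are not known exactly. Their poses are not given: they have to be found in the camera images.
- former: Thermoformer, fixed, pale grey; mm in its frame: x to its back, y left, z up, origin under its centre (x -128..125, y -102..102); yaw -0.5..-0.1. Deck z 80; front panel slopes 30 deg from x -126 z 30 to x -38 z 80. Round aluminium frame (132 dia, top z 105) over an orange blank at x 52 y -26; heater on a post behind right, to z 202. Steriliser to its left: 190 high, side at world y -0.184.
- clamp_grip (a point): Middle of the red clamp handle (round, 18 thick), 80 from its pivot; it swings in the plane y 76. Open (start): x -58 z 185, leaning 15 deg forward of upright. Swing it forward and down 72 deg: 3 N here, 7 N over the last 30 deg, where it springs back if let go; then it snaps past centre to a stop and stays. Locked: x -112 z 125, level. Push it with closed fingers from behind and above.
- clamp_pivot (a point): Pivot of the clamp handle: mm in the machine's frame x -37 z 108 when open, x -32 z 124 when locked (it rises a little as the handle comes down). The red grip runs from 39 to 111 mm from here. While the clamp is open its steel arm stands raised behind the handle, its top edge rising from x -45 z 109 to x 21 z 160.
- selector_grip (a point): Grip point on the axis of the black bar-grip selector, 30 mm off the panel (machine x -99 y -36 z 80). Axis square to the panel: (-0.5, 0, 0.866) in the machine's axes. Bar 48 long, 14 thick, 10 to 38 off the panel; below it a skirt of 51 dia, top 10 off the panel. The frame turns with the knob: x along the bar to its pointer end (white line), z out of the panel. Take it with the TCP here.
- selector (a joint): Selector angle, rad: 0 at the off stop, growing clockwise, end 4.71. A click every 0.5236 (30 deg), each with a dot: red = off (down left), then nine black. Starts on off, click 1 or 2. Sixth click: 3.1416, up right, across from the red dot. A plunger holds each click: 0.2 N m to leave it (grip 60-80 N); let go between two, the knob falls into the nearer. Turn two clicks a grasp, then regrasp.
- plaster_model: Plaster study model of a dental arch, 48x60x29 mm, loose on the worktop near the machine's front left corner; origin at the centre of its underside. Not to be disturbed.
- retainer_box: Red translucent retainer box, 58x64x23 mm, loose on the worktop near the machine's front right corner; origin at the centre of its underside. Not to be disturbed.

How it is judged (in metres and radians):
On the way, in this order (a step that is already met when the one before it is completed fails the run):
1. the clamp handle is down past centre and the clamp locked (z of clamp_grip in the frame of former below 0.134 m), for 0.3 s.
2. with the clamp locked, the selector stands at the sixth click (z of clamp_grip in the frame of former below 0.134 m and value of joint selector between 3.02 and 3.26 rad), for 0.2 s.
At the end, for the whole second after the job is handed in: the clamp is still locked (the middle of its grip less than 134 mm above the machine's underside; about 125 mm when on its stop) and the selector rests on the sixth click (3.14 rad, within 0.12 rad), not moving (all of step 2 and velocity of joint selector between -0.05 and 0.05 rad/s); the robot touches nothing.
It fails at once if the plaster model is pushed more than 20 mm (distance of plaster_model from where it was at the start of the episode above 0.02 m).
It fails at once if the retainer box is pushed more than 20 mm (distance of retainer_box from where it was at the start of the episode above 0.02 m).
It also fails if it takes over 72 s, if anything falls off the work surface, if the arm or the gripper's body presses on something with over 40 N, if the wrist force passes 120 N, or if a joint passes its speed limit or range.

## Working session

There is one attempt and no reset: what is moved stays moved. The work goes in short steps, each a Python script; the robot and the scene stay as the last script left them, time stands still between calls to the robot, and variables do not carry over. Pictures are saved under pics/ and viewed, at most 10 in all, crops included, and the job is handed in when it is done.

```bash
mkdir -p pics; ls; cat > h.py <<'E'
import numpy as np, cv2
from plant import arm
def w(p,pos): return (p["cam_to_world"]@np.r_[pos,1])[:3]
def proj(p,X):
    T=np.linalg.inv(p["cam_to_world"]); X=np.atleast_2d(X)
    c=X@T[:3,:3].T+T[:3,3]; u=np.c_[c[:,0],-c[:,1],-c[:,2]]@p["K"].T
    return u[:,:2]/u[:,2:]
E
python3 - <<'E'
from h import *
for n in("scene","top"):
    p=arm.snapshot(n); print({k:(v if k not in("img",) else 0) for k,v in p.items()})
    cv2.imwrite(f"pics/{n}0.png",p["img"][:,:,::-1])
    for o in("former","clamp_grip","clamp_pivot","selector_grip","selector","plaster_model","retainer_box"):
        try: print(o,[(np.round(w(p,d["position"]),3).tolist(),round(d["score"],2)) for d in arm.spot_in(p,o)[:2]])
        except Exception as e: print(o,e)
print(arm.get_state()["clock"])
E
```

```text
pics
{'img': 0, 'K': array([[438.60701182,   0.        , 316.69692143],
       [  0.        , 438.60701182, 197.15181935],
       [  0.        ,   0.        ,   1.        ]]), 'cam_to_world': array([[-0.54494158,  0.55332531, -0.62997601, -0.04974848],
       [-0.83826374, -0.37635307,  0.39455325, -0.02707871],
       [-0.01877711,  0.74309452,  0.66892298,  0.75256331],
       [ 0.        ,  0.        ,  0.        ,  1.        ]]), 'shot': 1}
former [([0.553, -0.373, 0.079], 0.82)]
clamp_grip [([0.555, -0.277, 0.178], 0.53)]
clamp_pivot [([0.56, -0.276, 0.177], 0.77)]
selector_grip [([0.471, -0.359, 0.068], 0.86)]
selector [([0.475, -0.362, 0.072], 0.77)]
plaster_model [([0.381, -0.224, 0.019], 0.94)]
retainer_box [([0.386, -0.554, 0.021], 0.62)]
{'img': 0, 'K': array([[517.07356566,   0.        , 326.25867047],
       [  0.        , 517.07356566, 195.92334122],
       [  0.        ,   0.        ,   1.        ]]), 'cam_to_world': array([[ 0.00513524,  0.99934656, -0.03577835,  0.48019191],
       [-0.99995898,  0.00486487, -0.00763978, -0.39375849],
       [-0.00746073,  0.03581612,  0.99933055,  1.06605806],
       [ 0.        ,  0.        ,  0.        ,  1.        ]]), 'shot': 2}
former [([0.619, -0.398, 0.093], 0.55)]
clamp_grip [([0.565, -0.28, 0.196], 0.57)]
clamp_pivot [([0.559, -0.284, 0.198], 0.7)]
selector_grip [([0.484, -0.37, 0.075], 0.94)]
selector [([0.483, -0.367, 0.079], 0.57)]
plaster_model [([0.386, -0.229, 0.017], 0.97)]
retainer_box [([0.391, -0.562, 0.022], 0.82)]
0.8
```

View pics/scene0.png

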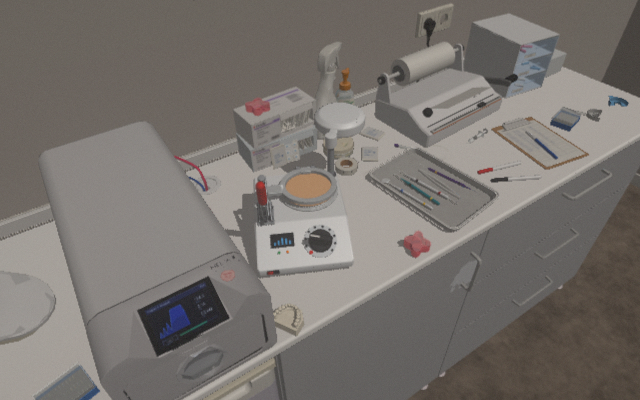

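View pics/top0.png

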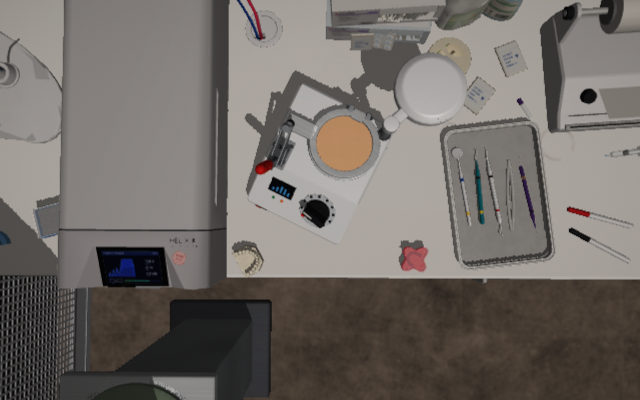

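```bash
cat >> h.py <<'E'
import json,os
def M(P,v=None):
    """machine mm -> world"""
    c,s=np.cos(P[2]),np.sin(P[2]); v=np.atleast_2d(v)/1000.
    return np.c_[P[0]+c*v[:,0]-s*v[:,1],P[1]+s*v[:,0]+c*v[:,1],v[:,2]]
def Rm(P): c,s=np.cos(P[2]),np.sin(P[2]); return np.array([[c,-s,0],[s,c,0],[0,0,1.]])
if os.path.exists("pose.json"): P=np.array(json.load(open("pose.json")))
E
python3 - <<'E'
from h import *
from scipy.optimize import least_squares
obs=[];pics={}
for n in("scene","top"):
    p=arm.snapshot(n); pics[n]=p; im=p["img"].astype(int)
    hsv=cv2.cvtColor(p["img"],cv2.COLOR_RGB2HSV)
    m=((hsv[...,0]>8)&(hsv[...,0]<20)&(hsv[...,1]>70)&(hsv[...,2]>120)).astype(np.uint8)
    k,l,st,ce=cv2.connectedComponentsWithStats(m); i=1+st[1:,4].argmax(); print(n,"blank",ce[i],st[i])
    obs.append((n,(52,-26,101),ce[i],3))
    for o,q in(("selector_grip",(-99+6,-36,80-10)),("clamp_grip",(-58,76,185))):
        r=arm.regions_of(p,o)
        if r:
            mk=r[0]["mask"]; ys,xs=np.nonzero(mk); print(o,xs.mean(),ys.mean(),mk.sum(),r[0]["score"])
            if o[0]=="s": obs.append((n,q,(xs.mean(),ys.mean()),1))
    red=(((hsv[...,0]<6)|(hsv[...,0]>174))&(hsv[...,1]>130)&(hsv[...,2]>60)).astype(np.uint8)
    k,l,st,ce=cv2.connectedComponentsWithStats(red)
    for i in range(1,k):
        if st[i,4]>2: print("red",ce[i].round(1),st[i].tolist())
    if n=="top": obs+= [(n,(-126,102,30),(249,202),1),(n,(-126,-102,30),(336.5,243),1)]
f=lambda P:np.concatenate([(proj(pics[n],M(P,q))[0]-u)*wt for n,q,u,wt in obs])
s=least_squares(f,[.58,-.38,-.4],loss="soft_l1"); P=s.x; print(P,f(P).reshape(-1,2).round(1).tolist())
json.dump(P.tolist(),open("pose.json","w"))
th=np.linspace(0,2*np.pi,40)
ring=[(52+66*np.cos(t),-26+66*np.sin(t),105) for t in th]
c0=np.array([-84,-36,54]); ex=np.array([.866,0,.5]); ey=np.array([0,1,0]); ez=np.array([-.5,0,.866])
sk=[c0+10*ez+25.5*(np.cos(t)*ex+np.sin(t)*ey) for t in th]
box=[(-126,102,30),(-126,-102,30),(-38,-102,80),(-38,102,80),(-126,102,30)]
cl=[(-37,76,108),(-58,76,185),(-66,76,215)]; cl2=[(-45,76,109),(21,76,160)]
out=[]
for n,(x,y,W,H) in(("scene",(225,150,140,140)),("top",(235,80,160,170))):
    p=pics[n]; im=cv2.resize(p["img"][y:y+H,x:x+W],None,fx=5,fy=5,interpolation=cv2.INTER_CUBIC)[:,:,::-1].copy()
    im=im[:600] if n=="top" and 0 else im
    for L in(ring,sk,box,cl,cl2):
        u=((proj(p,M(P,L))-[x-.5,y-.5])*5*16).astype(np.int32)
        cv2.polylines(im,[u.reshape(-1,1,2)],False,(0,255,0),1,cv2.LINE_AA,4)
    out.append(cv2.resize(im,None,fx=600/im.shape[0],fy=600/im.shape[0]))
cv2.imwrite("pics/f1.png",out[0]);cv2.imwrite("pics/f2.png",out[1])
E
```

```text
scene blank [307.87847222 185.29166667] [286 173  45  25 864]
selector_grip 319.8366445916115 240.7439293598234 453 0.83
clamp_grip 261.48790322580646 196.6048387096774 248 0.81
red [183.2 159.9] [178, 158, 12, 5, 13]
red [191.5 164. ] [191, 163, 2, 3, 4]
red [195.6 166.6] [194, 166, 4, 2, 5]
red [484.8 170.2] [478, 168, 15, 6, 41]
red [200.2 172. ] [199, 171, 3, 3, 6]
red [202.2 176.2] [202, 175, 2, 3, 4]
red [204.  179.8] [203, 179, 3, 3, 4]
red [205.6 185. ] [205, 183, 2, 5, 5]
red [262. 191.] [257, 182, 10, 22, 110]
red [310.7 252. ] [310, 251, 3, 3, 7]
red [270.5 272.5] [269, 272, 4, 2, 8]
top blank [343.73954451 143.25962733] [ 316  116   56   55 2415]
selector_grip 316.6044362292052 211.7060998151571 541 0.92
clamp_grip 265.32978723404256 165.36702127659575 188 0.74
red [255.7  12. ] [255, 11, 2, 3, 3]
red [257.  16.] [257, 15, 1, 3, 3]
red [259.  25.] [259, 24, 1, 3, 3]
red [259.4  30. ] [258, 29, 3, 3, 5]
red [263.3 167.2] [255, 161, 18, 13, 156]
red [578.4 211.6] [568, 207, 22, 10, 97]
red [497. 210.] [496, 210, 3, 1, 3]
red [302.  214.8] [301, 214, 3, 3, 6]
red [404.1 257.1] [401, 247, 9, 23, 47]
red [418.5 248.7] [414, 247, 10, 4, 15]
red [421.7 265.3] [420, 264, 4, 4, 9]
[ 0.57753085 -0.37291337 -0.44269041] [[-0.8, -3.8], [1.1, -1.9], [0.1, 0.4], [-1.1, 3.8], [-2.0, -1.5], [2.2, 1.7]]
```

View pics/f1.png

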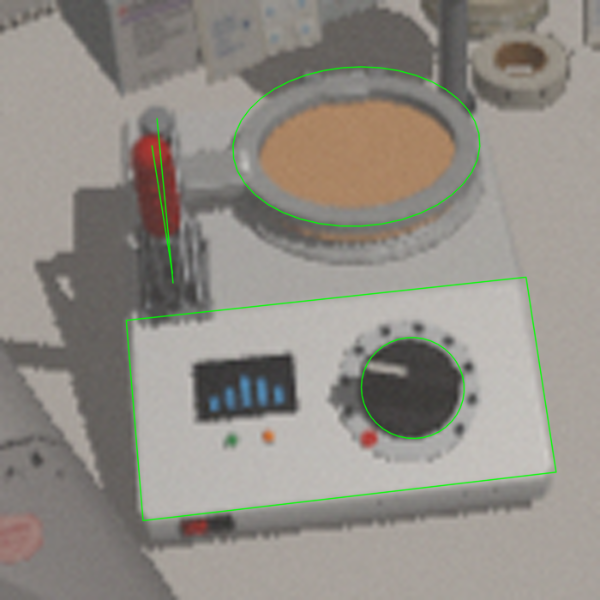

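View pics/f2.png

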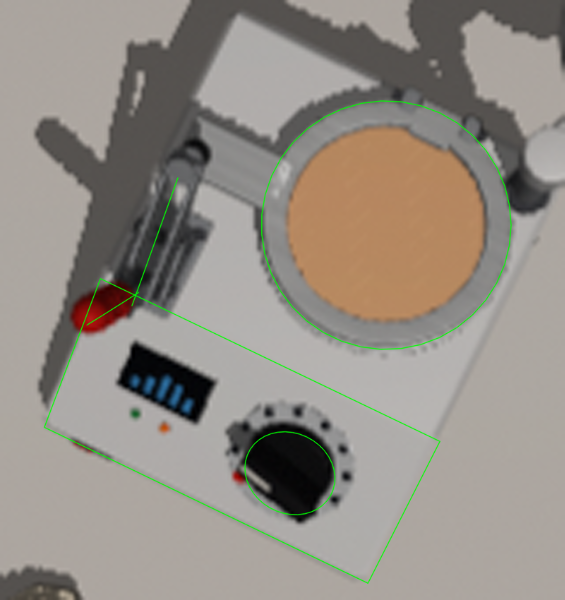

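```bash
cat >> h.py <<'E'
RIGHT=np.array([0,-1,0.]);UP=np.array([.866,0,.5]);AX=np.array([-.5,0,.866])
C0=np.array([-99,-36,80.])-30*AX
def ptr(th): a=np.radians(225)-th; return np.cos(a)*RIGHT+np.sin(a)*UP
def down(s=1):
    R=Rm(P); z=np.array([0,0,-1.]); x=s*R[:,0]; return np.c_[x,np.cross(z,x),z]
def selR(th,s=1):
    R=Rm(P); z=R@-AX; z/=np.linalg.norm(z); x=s*(R@ptr(th)); x-=z*(x@z); x/=np.linalg.norm(x); return np.c_[x,np.cross(z,x),z]
def selpos(off=32): return M(P,C0+off*AX)[0]
E
python3 - <<'E'
from h import *
for n,o,sc in(("scene",(225,150),600/140),("top",(235,80),600/170)):
    p=arm.snapshot(n)
    print(n,"red dot",((proj(p,M(P,C0+32*ptr(0)))[0]-o)*sc).round())
    for k in range(4):
        e=[((proj(p,M(P,C0+38*AX+r*ptr(k*.5236)))[0]-o)*sc).round().tolist() for r in(6,23)]; print(k,e)
g=lambda v:M(P,v)[0]
print(g((-52,76,197)),g((-112,76,125)),selpos())
for s in(1,-1):
    print("down",s,[np.round(q,0).tolist() if (q:=arm.solve_ik(g(v),down(s))) is not None else None for v in((-41,76,260),(-41,76,216),(-101,76,150))])
    for k in(0,1,2,3,4,5,6):
        q=arm.solve_ik(selpos(),selR(k*.5236,s)); print("sel",s,k,None if q is None else np.round(q,0).tolist())
E
```

```text
scene red dot [370. 439.]
0 [[406.0, 382.0], [384.0, 409.0]]
1 [[402.0, 377.0], [369.0, 389.0]]
2 [[401.0, 370.0], [366.0, 365.0]]
3 [[404.0, 365.0], [376.0, 343.0]]
top red dot [241. 478.]
0 [[265.0, 498.0], [237.0, 505.0]]
1 [[264.0, 493.0], [234.0, 486.0]]
2 [[266.0, 488.0], [242.0, 468.0]]
3 [[271.0, 485.0], [259.0, 458.0]]
[ 0.5630998  -0.28196424  0.197     ] [ 0.50888366 -0.25626191  0.125     ] [ 0.47174922 -0.36260585  0.081732  ]
down 1 [[-12.0, 44.0, 58.0, 90.0, -39.0, 68.0, -61.0], [-12.0, 47.0, 58.0, 93.0, -43.0, 65.0, -58.0], [-15.0, 49.0, 58.0, 105.0, -50.0, 56.0, -50.0]]
sel 1 0 [54.0, 38.0, -25.0, 125.0, 136.0, 14.0, -78.0]
sel 1 1 [54.0, 38.0, -25.0, 125.0, 136.0, 14.0, -108.0]
sel 1 2 [54.0, 38.0, -25.0, 125.0, 136.0, 14.0, -138.0]
sel 1 3 [71.0, 44.0, -49.0, 124.0, 111.0, 26.0, -136.0]
sel 1 4 [45.0, 36.0, -14.0, 125.0, 164.0, 11.0, 132.0]
sel 1 5 [46.0, 36.0, -16.0, 125.0, 159.0, 11.0, 107.0]
sel 1 6 [58.0, 39.0, -31.0, 125.0, 127.0, 16.0, 113.0]
down -1 [[-1.0, 35.0, 36.0, 90.0, -22.0, 62.0, 105.0], [2.0, 37.0, 30.0, 92.0, -21.0, 57.0, 103.0], [6.0, 35.0, 21.0, 104.0, -17.0, 44.0, 101.0]]
sel -1 0 [58.0, 39.0, -31.0, 125.0, 127.0, 16.0, 113.0]
sel -1 1 [48.0, 37.0, -18.0, 125.0, 154.0, 11.0, 53.0]
sel -1 2 [55.0, 38.0, -27.0, 125.0, 133.0, 14.0, 46.0]
sel -1 3 [54.0, 38.0, -25.0, 125.0, 136.0, 14.0, 12.0]
sel -1 4 [54.0, 38.0, -25.0, 125.0, 136.0, 14.0, -18.0]
sel -1 5 [54.0, 38.0, -25.0, 125.0, 136.0, 14.0, -48.0]
sel -1 6 [54.0, 38.0, -25.0, 125.0, 136.0, 14.0, -78.0]
```

```bash
python3 - <<'E'
from h import *
g=lambda v:M(P,v)[0]
R=down(-1)
s=arm.get_state(); p=np.array(s["tcp_pos"]); p[2]=.40
arm.movel(p,max_speed=.3); arm.set_gripper(0.)
arm.move_ptp(g((-15,76,310)),R); print(arm.get_state()["clock"],np.round(arm.get_state()["joints"]))
r=90
def tcp(phi,over=0):
    a=np.radians(phi); f=(phi-15)/75
    pv=np.array([-37+5*f,108+16*f])+r*np.array([-np.sin(a),np.cos(a)])+(9-over)*np.array([np.cos(a),np.sin(a)])
    return g((pv[0]+11,76,pv[1]+19))
arm.movel(tcp(15)+R[:,0]*-.02,max_speed=.2)   # 20 mm behind the handle (tool x = -machine x)
st=arm.get_state(); print(st["clock"],st["tcp_pos"],tcp(15),st["force"])
for n in("scene",):
    q=arm.snapshot(n); cv2.imwrite("pics/c1.png",cv2.resize(q["img"][100:300,200:400],None,fx=3,fy=3)[:,:,::-1])
E
```

```text
5.9833 [ -4.  38.  44.  82. -27.  71. 107.]
6.6 [ 0.59190767 -0.2956941   0.21727403] [ 0.57340053 -0.28684752  0.2162627 ] [-0.07889542 -0.2568275   0.83443292]
```

View pics/c1.png

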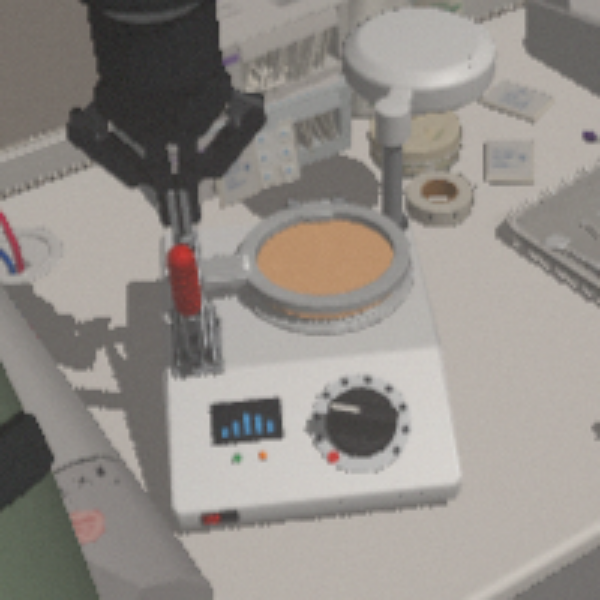

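The closed fingers stand directly behind the red handle (around 180,215 in the crop) and nothing is being touched, so I'll push through the arc.

```bash
python3 - <<'E'
from h import *
g=lambda v:M(P,v)[0]
r=86
def tcp(phi,over=0):
    a=np.radians(phi); f=(phi-15)/75
    pv=np.array([-37+5*f,108+16*f])+r*np.array([-np.sin(a),np.cos(a)])+(9-over)*np.array([np.cos(a),np.sin(a)])
    return g((pv[0]+11,76,pv[1]+19))
for phi in range(15,92,6):
    hit=arm.movel(tcp(phi,3),max_speed=.08,guard=35); st=arm.get_state()
    print(phi,hit,np.round(st["force"],1),st["tcp_pos"].__getitem__(2) if 0 else round(float(st["tcp_pos"][2]),4),round(float(tcp(phi,3)[2]),4))
    if hit: break
if not hit:
    p=tcp(90,3); p[2]-=.012; hit=arm.movel(p,max_speed=.05,guard=40); st=arm.get_state(); print("end",hit,np.round(st["force"],1),st["tcp_pos"])
print(st["clock"])
q=arm.snapshot("scene"); cv2.imwrite("pics/c2.png",cv2.resize(q["img"][100:300,200:400],None,fx=3,fy=3)[:,:,::-1])
E
```

```text
15 False [-0.6  0.3 -0.3] 0.2125 0.2116
21 False [0.5 0.2 1.9] 0.2111 0.2107
27 False [0.9 0.9 1.4] 0.2091 0.2089
33 False [ 1.  -0.4  1.8] 0.2062 0.2062
39 False [ 0.1 -0.   0.8] 0.2027 0.2027
45 False [ 0.2 -0.   0.2] 0.1983 0.1985
51 False [-0.4 -0.5  1. ] 0.1934 0.1935
57 False [ 0.9 -0.3  0.4] 0.1879 0.1878
63 False [ 0.7 -0.2  1. ] 0.1816 0.1816
69 False [0.  0.7 1.3] 0.1749 0.1749
75 False [ 0.2 -0.3 -0.3] 0.1677 0.1679
81 False [0.  0.2 0. ] 0.1603 0.1605
87 False [-0.2 -0.7 -0.1] 0.1526 0.1529
end True [-9.6  8.5 40.6] [ 0.5126083  -0.25825696  0.14468502]
10.3667
```

View pics/c2.png

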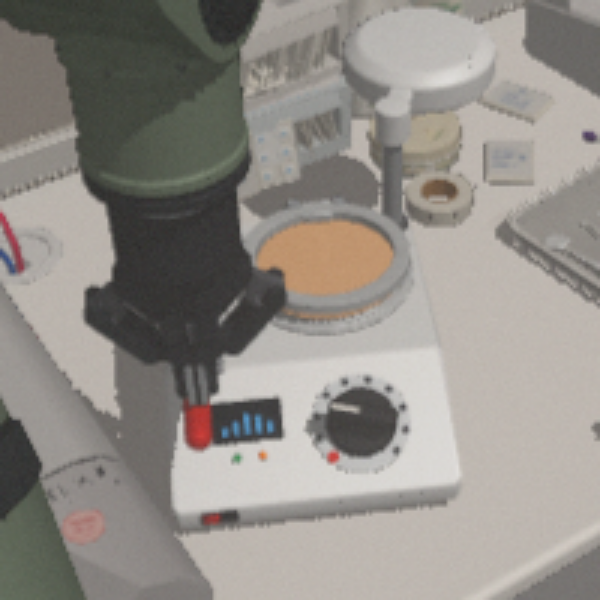

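The red handle lies level at about (198,425), and a 40 N push meets its stop. Next I'll retract, check that it stays locked, and go to the selector.

```bash
python3 - <<'E'
from h import *
p=np.array(arm.get_state()["tcp_pos"]); p[2]+=.13
arm.movel(p,max_speed=.2); arm.set_gripper(.6)
for s in(-1,1):
    for k in(2,4,6):
        q=arm.solve_ik(selpos(130),selR(k*.5236,s)); print(s,k,None if q is None else np.round(q,0))
arm.move_ptp(selpos(130),selR(2*.5236,-1)); st=arm.get_state(); print(st["clock"],np.round(st["joints"]),st["finger_gap"])
for k in(2,3,4,6):
    q=arm.solve_ik(selpos(),selR(k*.5236,-1)); print(k,None if q is None else np.round(q,0))
q=arm.snapshot("scene"); print([np.round(w(q,d["position"]),3) for d in arm.spot_in(q,"clamp_grip")],M(P,(-112,76,125)))
cv2.imwrite("pics/s1.png",cv2.resize(q["img"][100:300,200:400],None,fx=3,fy=3)[:,:,::-1])
E
```

```text
-1 2 [ 82.  34. -61. 128.  90.  25.  92.]
-1 4 [ 82.  34. -61. 128.  90.  25.  32.]
-1 6 [ 89.  42. -73. 128.  90.  35. -26.]
1 2 [ 89.  42. -73. 128.  90.  35. -86.]
1 4 [ 27.  23.  11. 131. 250.  10.  43.]
1 6 [ 65.  26. -37. 129.  94.  10. 143.]
14.0583 [ 82.  34. -61. 128.  90.  25.  92.] 0.5983016283679914
2 [ 74.  47. -53. 124. 109.  29.  77.]
3 [ 76.  49. -57. 124. 108.  32.  50.]
4 [ 80.  53. -64. 124. 106.  39.  25.]
6 [ 85.  60. -73. 124. 105.  47. -30.]
[array([ 0.514, -0.259,  0.132])] [[ 0.50888366 -0.25626191  0.125     ]]
```

View pics/s1.png

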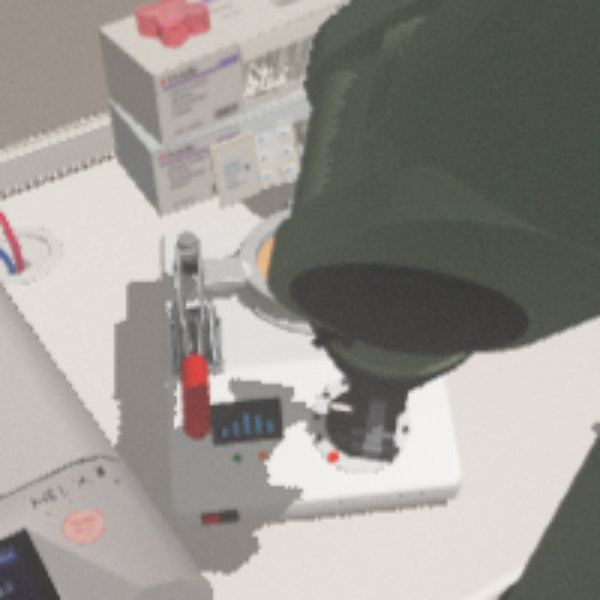

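The clamp stays locked, with the handle level at (195,400) and clear of the fingers. Now I'll grip the selector and turn it from click 2 to 4.

```bash
cat > turn.py <<'E'
from h import *
import sys
a,b=float(sys.argv[1]),float(sys.argv[2]); D=.5236
if np.linalg.norm(np.array(arm.get_state()["tcp_pos"])-selpos(32))>.06 or len(sys.argv)>3:
    arm.movel(selpos(75),selR(a*D,-1),max_speed=.15)
hit=arm.movel(selpos(32),selR(a*D,-1),max_speed=.06,guard=12); st=arm.get_state()
print("in",hit,st["clock"],np.round(st["force"],1),np.round(np.array(st["tcp_pos"])-selpos(32),4))
if hit: sys.exit()
arm.set_gripper(0.); st=arm.get_state(); print("grip",st["finger_gap"],st["finger_force"],np.round(st["force"],1))
for k in np.linspace(a,b,int(abs(b-a)*4)+1)[1:]:
    arm.movel(selpos(32),selR(k*D,-1),max_speed=.03); st=arm.get_state()
    print(round(k,2),round(st["clock"],2),np.round(st["force"],1),np.round(Rm(P)@AX@st["moment"],3),round(st["finger_gap"],3))
    assert np.linalg.norm(st["force"])<60
arm.set_gripper(.5)
arm.movel(selpos(85),max_speed=.15); st=arm.get_state(); print(st["clock"],np.round(st["joints"]))
E
python3 turn.py 2 4.1
```

```text
in False 15.5417 [-0.2  0.2 -0.4] [0.     0.0001 0.0001]
grip 0.14682188943950064 59.69221115112305 [-3.7 -0.2  8.7]
2.26 16.25 [-4.1  1.7  7.7] 0.773 0.152
2.52 16.53 [-4.8  1.4  9.6] 1.66 0.153
2.79 16.82 [-4.5  4.8  8.6] -0.66 0.146
3.05 17.1 [-7.8  5.3 11.3] 0.121 0.15
3.31 17.38 [-5.9  5.6 10.9] 0.905 0.151
3.58 17.67 [-6.8  6.5 10.7] 1.788 0.154
3.84 17.95 [-8.9  9.9 10.2] -0.535 0.151
4.1 18.23 [-7.5  9.9  8.7] 0.339 0.148
19.1333 [ 87.  51. -74. 126.  98.  43.  28.]
```

```bash
python3 - <<'E'
from h import *
for k in(4,4.5,5,5.5,6.1):
    for s in(-1,1):
        q=arm.solve_ik(selpos(),selR(k*.5236,s)); print(k,s,None if q is None else np.round(q,0))
q=arm.snapshot("top"); im=q["img"]; cv2.imwrite("pics/s2.png",cv2.resize(im[130:280,230:430],None,fx=4,fy=4)[:,:,::-1])
E
```

```text
4 -1 [ 83.  57. -70. 124. 105.  44.  28.]
4 1 [  89.   71.  -85.  124.  106.   62. -144.]
4.5 -1 [ 84.  59. -72. 124. 105.  46.  14.]
4.5 1 [ 45.  36. -14. 125. 164.  11. 117.]
5 -1 [ 85.  60. -73. 124. 105.  48.   0.]
5 1 [ 45.  36. -14. 125. 164.  11. 102.]
5.5 -1 [ 86.  62. -75. 124. 105.  50. -14.]
5.5 1 [ 45.  36. -14. 125. 164.  11.  87.]
6.1 -1 [ 87.  64. -78. 124. 105.  53. -30.]
6.1 1 [ 73.  46. -51. 124. 110.  28. 133.]
```

View pics/s2.png

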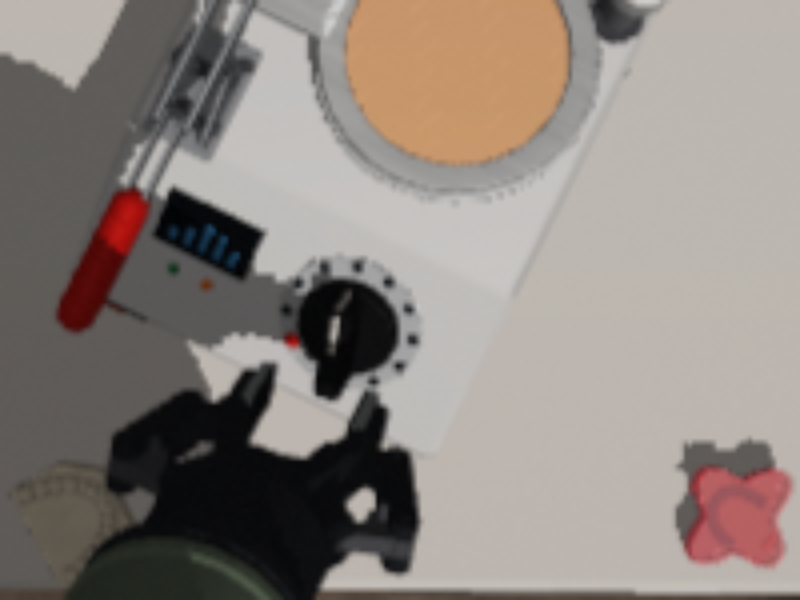

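The pointer, from (335,345) to (350,292), points at the fourth black dot at (358,266). So it is on click 4, and I'll turn on to 6.

```bash
python3 turn.py 4 6.1 && python3 - <<'E'
from h import *
D=.5236
arm.movel(selpos(150),max_speed=.15)
q=arm.snapshot("top"); im=q["img"]; cv2.imwrite("pics/s3.png",cv2.resize(im[130:280,230:430],None,fx=4,fy=4)[:,:,::-1])
for k in(5,6,7): print(k,[((proj(q,M(P,C0+38*AX+r*ptr(k*D)))[0]-(230,130))*4).round().tolist() for r in(6,23)])
E
```

```text
in False 20.2167 [-0.1  0.1  0.4] [0.     0.     0.0003]
grip 0.15010225380358078 58.995510935783386 [-4.7  9.5  8.7]
4.26 20.87 [-5.8 10.1  8. ] 0.887 0.147
4.53 21.15 [-6.   9.5 11. ] 1.502 0.15
4.79 21.43 [-7.3 14.7 12.1] -0.653 0.15
5.05 21.72 [-7.6 14.4 13.8] 0.22 0.148
5.31 22.0 [-5.5 14.5 12.2] 0.987 0.149
5.57 22.28 [-5.1 13.8 12.7] 1.886 0.149
5.84 22.57 [-1.5 14.2 11.1] -0.644 0.151
6.1 22.85 [-0.3 15.3 11.4] 0.314 0.146
23.75 [ 90.  59. -83. 126.  99.  53. -29.]
5 [[339.0, 353.0], [360.0, 330.0]]
6 [[343.0, 358.0], [375.0, 349.0]]
7 [[344.0, 364.0], [379.0, 372.0]]
```

View pics/s3.png

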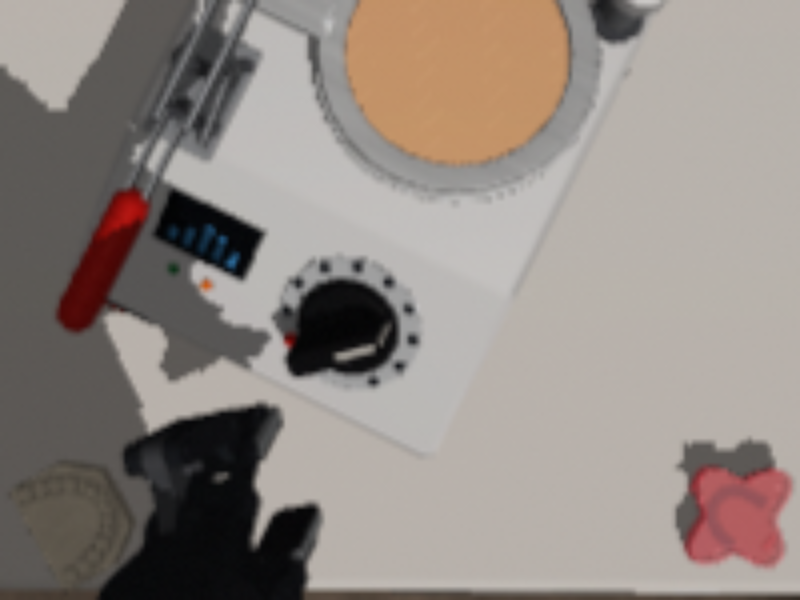

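The pointer line runs from (335,358) to (378,348). That matches the prediction for click 6, (343,358) to (375,349). The clamp is still down, the gripper is clear, and the plaster model and box haven't moved.

```bash
python3 -c "
from h import *
print(arm.close_job())"
```

```text
the job is handed in; nothing more can be done
None
```

The clamp is locked over centre, the selector rests on the sixth click, the gripper is clear of everything, and the job was handed in at about 24 s of the 72 s allowed; no verdict came back from the judge.

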